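Raise the warming plate's setpoint four clicks and confirm it

ROBOT

A 6-joint arm with a two-finger parallel gripper is mounted at the origin on the work surface. World frame = base frame: x ahead of the robot, y to its left, z up, the work surface at z = 0. Lengths are in m, angles in rad, forces in N, time in s.
With the tool pointing down it reaches from about 0.35 to 0.925 m from the base axis. Payload 6.4 kg.
Tool frame: the origin (TCP) lies at the very end of the fingers, on their centre line; the grasp point (between the pads) lies 19 mm behind it; z points along the fingers, x is the direction in which the jaws open and shut, and the axes are right-handed (so a half turn about z gives the same grasp; the last joint's range is limited). The gripper opens to 94 mm and grips with 3 to 60 N. Pads are 16 mm wide; open, the fingers measure 119 mm over their backs; the gripper's body (75 mm by 177 mm) begins 78 mm behind the grasp point.
Start: joints at [-1.501, 0.245, 1.558, -0, 1.339, -0.174], TCP at [0.157, -0.631, 0.205] pointing down, gripper open.
Joint ranges: [-3.13, 3.13], [-1.02, 2.26], [0.13, 2.54], [-0.95, 4.09], [0.21, 2.88], [-2.74, 2.74]. Speed limits (rad/s): [2.57, 2.57, 3.14, 3.14, 3.14, 3.14].

INTERFACE

Orientations are given as a unit quaternion [x, y, z, w].
In Python, from station import arm gives the robot as it stands.
- The arm moves only by the tool play_rows, never from a script. Its argument "targets" is a list of rows, each a list of 7 numbers: the shift along the tool's x, y, z in mm, then the turn, a rotation vector about the tool's x, y, z in rad, then the closure, from 0 (fully open) to 1 (shut). A call has 1 to 5 rows; each row is the pose to reach, as a shift and turn from the pose commanded when the call began, along the tool's axes at that moment; what a row does not reach only later rows make up. A row lasts 1/12 s, in which the tool goes at most 41.7 mm and 7.16 degrees, less where a joint would pass 70% of its speed; a pose out of reach is approached as far as the arm can. A call with a gripper value outside its range is refused whole. The fingers move at their own pace and stop on an object; "squeeze" is the grip in N (left out, the last holds). Time passes only in rows, so rows that repeat a pose let the fingers close. It gives the time, the measured TCP pose, the force and the opening at its end, in the units of the state.
- arm.get_state(): the state, without advancing time (a new reading comes with each control period).
- arm.camera(name): name is "side" or "top"; returns a dict with "color" (480x640x3 uint8, red, green, blue), "fx", "fy", "cx", "cy" (pixels), "origin" and "attitude" of the camera in the world. Camera axes: x right, y down, z forward; pixel columns grow to the right and rows downward; lengths in m; the calibration is good to about 2 mm. A picture is of the moment at which its call begins. There is no depth.
- arm.finish_job(): hands the job in, once; it reports no verdict.
The state is a dict: "time": time; "joints": joint angles; "joint_vel": joint speeds; "joint_torque": joint torques, N m; "ee_pos": TCP position; "tcp_rot": TCP orientation; "contact_force": force on the tool from outside, world axes, zero at the start; "ft_torque": the same for the moment, N m; "gripper_width": finger opening in m.
Only numpy, scipy, OpenCV 4.12 (cv2) and the standard library are available. Lean on these libraries where they do the work, as an engineer would, in place of code of your own. Each camera call takes 0.05 s, during which the arm holds its last target. There are 200 camera calls.

TASK

The dishes on the warming plate are too cool: by fingertip (the orange cup on it takes one), turn the black click-stop dial clockwise (seen from above) exactly four clicks from where it stands, never running past the fourth click, since that would overheat them. With the dial resting in its fourth click, press the green key fully down to confirm and let it go. Do not press the red key, and do not lift or shift the dishes, bottle, tip box, pipette and tube.

Things in the scene. Friction and masses are not known exactly. Their poses are not given: they have to be found in the camera images.
- dial_axis (a point): Point on the vertical axis of the dial, at the height of the finger cup's rim, 79 mm above the table. The dial (black disc, 136 mm across, 10 mm thick, knurled edge) lies on top of the white controller console, a box 160 x 230 x 55 mm fixed to the table. This point's axes are the console's: the axis stands 35 mm off the console's middle along its +y (long) axis.
- dial_cup (a point): Centre of the mouth of the orange finger cup that stands up from the dial: a round ring, 40 mm inside diameter, 58 mm outside, 14 mm deep (its floor, the disc's face, is 14 mm below this point, 65 mm above the table). It is 38 mm from the dial's axis and travels round it as the dial turns. A shut pair of fingers fits in it and turns the dial by pushing its wall sideways round the axis.
- dial (a joint): Dial angle, rad, growing clockwise from above. Notches at multiples of 0.5236 (30 degrees), 0 to 9, then stops; starts in notch 0, 1, 2 or 3. A spring-like torque of up to 0.1 N m resists the first half of each step (3 to 8 N felt at the cup), then snaps the dial into the next notch by itself, the force dropping to nearly nothing. Lightly damped, no other friction.
- green_key (a joint): Travel of the green key, m: 0 released, 0.006 fully down; counts as pressed beyond 0.004. Springs back up; fully down takes about 4 N.
- green_key_top (a point): Centre of the top face of the green round push key (32 mm across), which is pressed straight down. Its white housing is fixed to the table, to the left or the right of the console.
- red_key (a joint): Travel of the red key, m: same make as the green one, on the other side of the console. To be left alone.
- red_key_top (a point): Centre of the top face of the red round push key (32 mm across).
- dish_small: Small clear dish with lid, 38 mm across, 11 mm high, standing loose on the console's top beside the dial. Origin: centre of its underside.
- dish_left: Clear dish with lid, 60 mm across, 14 mm high, loose on the 22 mm high metal warming plate beyond the console. Origin: centre of its underside.
- dish_right: The second such dish on the warming plate. Origin: centre of its underside.
- bottle: Bottle with blue cap, 60 mm across, 110 mm high, standing loose. Origin: centre of its underside.
- tip_box: Blue box with clear cover, 80 x 110 x 57 mm, loose. Origin: centre of its underside.
- pipette: White hand pipette lying flat, 250 mm long along its x (x from -145 to +105 mm), 26 mm wide, 22 mm high, loose. Origin: at table height.
- tube: Clear tube with red cap, 18 mm across, 89 mm long, standing in a yellow rack, its cap top 98 mm above the table. Origin: centre of its underside.
Not all that is in view belongs to the job. What is shaped like the part that bears red_key but purple or yellow is not meant.

How it is judged:
On the way, in this order (a step that is already met when the one before it is completed fails the run):
1. the dial rests in the fourth click on from its start, the green key up (distance of dial_cup from where it was at the start of the episode between 0.063 and 0.0683 m and velocity of joint dial below 0.1 rad/s and value of joint green_key below 0.002 m), for 0.3 s.
2. the green key is pressed down, the dial still in its fourth click (distance of dial_cup from where it was at the start of the episode between 0.063 and 0.0683 m and value of joint green_key above 0.004 m), for 0.05 s.
At the end, for the whole second after the job is handed in: The dial rests four clicks clockwise of its start (120 degrees, within 8), the green key has been pressed (beyond 4 mm) after that and is up again, the red key is up, and every dish, the bottle, tip box, pipette and tube are within 20 mm of where they stood (distance of dial_cup from where it was at the start of the episode between 0.063 and 0.0683 m and velocity of joint dial between -0.05 and 0.05 rad/s and value of joint each of green_key, red_key below 0.0015 m and distance of each of dish_small, dish_left, dish_right, bottle, tip_box, pipette, tube from where it was at the start of the episode below 0.02 m); the robot touches nothing.
It fails at once if the dial runs past the fourth click (more than 4.6 clicks from its start) (distance of dial_cup from where it was at the start of the episode above 0.07095 m).
It fails at once if the red key is pressed (value of joint red_key above 0.003 m).
It fails at once if a dish, the bottle, the tip box, the pipette or the tube is moved or lifted by more than 20 mm (distance of any of dish_small, dish_left, dish_right, bottle, tip_box, pipette, tube from where it was at the start of the episode above 0.02 m).
It also fails if it takes over 64 s, if anything falls off the work surface, if the arm or the gripper's body presses on something with over 40 N, if the wrist force passes 120 N, or if a joint passes its speed limit or range.

## Working session

There is one attempt and no reset: what is moved stays moved. The work goes in short steps, Python scripts to look and compute and a tool call to move; the robot and the scene stay as the last step left them, time stands still between calls to the robot, and variables do not carry over. Pictures are saved under pics/ and viewed, about 8 in all and at most 12, crops included, and the job is handed in when it is done.

Besides the shell and the picture viewer there is one more tool, called by a JSON object that holds its "api" and its "payload", one argument or row to a line. play_rows: Moves the arm, as the interface text tells. Its arguments: {"type":"object","properties":{"targets":{"type":"array","items":{"type":"array","items":{"type":"number"}}},"squeeze":{"type":"number"}},"required":["targets"]}

```bash
mkdir -p pics
cat > h.py <<'E'
import numpy as np,cv2,json
from station import arm
from scipy.spatial.transform import Rotation as R
def rot(a):
    a=np.array(a,float)
    return a if a.shape==(3,3) else R.from_quat(a).as_matrix()
def cam(name,fn=None):
    c=arm.camera(name)
    if fn: cv2.imwrite(fn,c["color"][:,:,::-1])
    return c
def px2w(c,u,v,z):
    d=rot(c["attitude"])@np.array([(u-c["cx"])/c["fx"],(v-c["cy"])/c["fy"],1]); o=np.array(c["origin"])
    return o+d*(z-o[2])/d[2]
def w2px(c,p):
    q=rot(c["attitude"]).T@(np.array(p)-c["origin"]); return c["fx"]*q[0]/q[2]+c["cx"],c["fy"]*q[1]/q[2]+c["cy"]
def delta(p):
    s=arm.get_state(); return rot(s["tcp_rot"]).T@(np.array(p)-s["ee_pos"])*1000
E
python3 - <<'E'
from h import *
for n in("top","side"):
    c=cam(n,f"pics/{n}0.png"); print(n,c["origin"],c["attitude"],c["fx"],c["fy"],c["cx"],c["cy"])
print(arm.get_state())
E
```

```text
top [0.3965847  0.01612052 1.06834038] [ 0.71412194 -0.69426323  0.06511716 -0.06154811] 435.61652397159077 435.61652397159077 314.95115116662447 240.45097745364052
side [0.18904044 0.66509226 0.85855828] [-0.26239847  0.88600185 -0.36896105  0.10007751] 498.4495860697703 498.4495860697703 313.47060054790103 244.03684342208075
{'time': 0.1, 'joints': array([-1.50108889e+00,  2.45732581e-01,  1.55885607e+00, -8.55582582e-06,
        1.33869895e+00, -1.74091754e-01]), 'joint_vel': array([ 2.58008551e-05, -1.21499491e-03, -1.78232831e-03, -3.46124045e-05,
        1.37816114e-03,  1.51436270e-03]), 'joint_torque': array([-2.66062960e-05, -4.16915417e+01, -3.15526056e+01,  6.86408160e-02,
        3.09829332e-02, -5.51198912e-05]), 'ee_pos': array([ 0.15687565, -0.63024213,  0.20448238]), 'tcp_rot': array([ 7.87842697e-01, -6.15875934e-01, -5.70268448e-04, -6.26914287e-04]), 'contact_force': array([-0.3590594 ,  0.91237897, -0.51522492]), 'ft_torque': array([-0.01857082,  0.02648689, -0.02657785]), 'gripper_width': 0.09424047787824688}
```

View pics/top0.png

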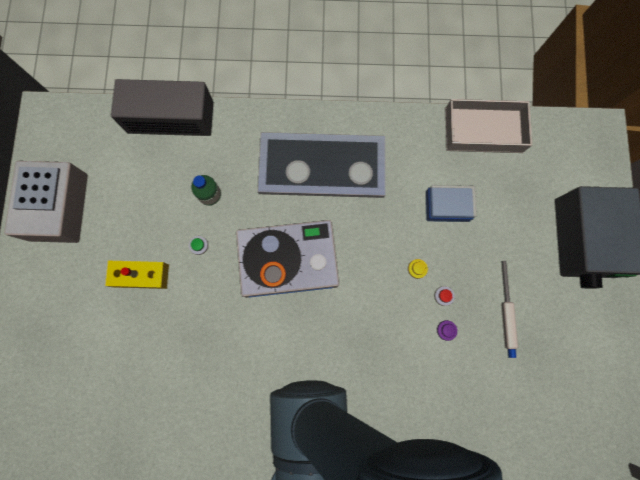

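View pics/side0.png

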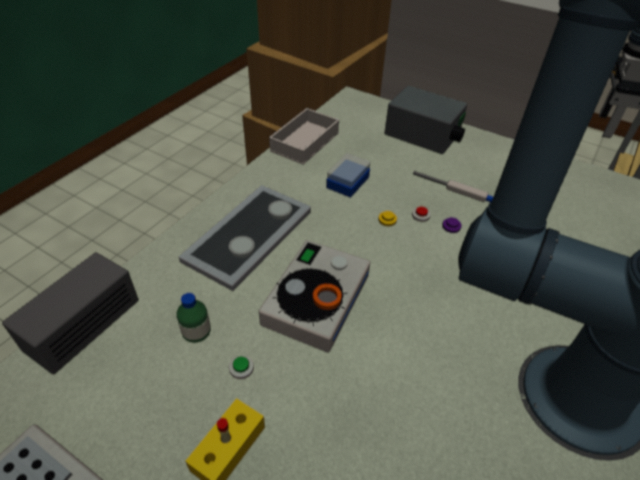

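The top picture shows the orange cup at (273,274) on the black dial at about (272,259). The small dish is at (318,262) and the green key at (198,245). Possible mix-ups:
- **Green:** the key is (198,245), and the green patch at (312,232) is the console display.
- **Red:** the key is (445,296), and the tube cap is at (125,272).
- **Yellow and purple decoys:** (418,268) and (447,330).

Next I'll measure and check with one crop.

```bash
cat > m.py <<'E'
from h import *
def blob(c,lo,hi,box):
    hsv=cv2.cvtColor(c["color"],cv2.COLOR_RGB2HSV); m=cv2.inRange(hsv,lo,hi); k=np.zeros_like(m); x0,y0,x1,y1=box; k[y0:y1,x0:x1]=255
    m&=k; cs,_=cv2.findContours(m,cv2.RETR_EXTERNAL,cv2.CHAIN_APPROX_NONE); q=max(cs,key=cv2.contourArea)
    return cv2.fitEllipse(cv2.convexHull(q))
def tri(c1,p1,c2,p2):
    A=[];b=[]
    for c,p in((c1,p1),(c2,p2)):
        d=px2w(c,*p,0)-c["origin"]; d/=np.linalg.norm(d); P=np.eye(3)-np.outer(d,d); A.append(P);b.append(P@c["origin"])
    return np.linalg.lstsq(np.vstack(A),np.hstack(b),rcond=None)[0]
OR=((3,150,90),(16,255,255)); GR=((50,120,50),(85,255,255)); BK=((0,0,0),(179,255,50))
E
python3 - <<'E'
from m import *
t=cam("top");s=cam("side")
for n,col,bt,bs in(("cup",OR,(240,230,305,300),(300,270,360,320)),("green",GR,(185,230,212,260),(225,350,258,378))):
    a=blob(t,*col,bt);b=blob(s,*col,bs); print(n,a,b,tri(t,a[0],s,b[0]), "z.079",px2w(t,*a[0],.079),px2w(s,*b[0],.079))
    if n=="green": print([ (z,px2w(t,*a[0],z)[:2],px2w(s,*b[0],z)[:2]) for z in(.02,.03,.04)])
d=blob(t,*BK,(236,220,305,295)); print("dial",d,px2w(t,*d[0],.065))
im=np.hstack([cv2.resize(t["color"][215:305,180:345],None,fx=4,fy=4,interpolation=cv2.INTER_CUBIC)]); cv2.imwrite("pics/crop.png",im[:,:,::-1])
E
```

```text
cup ((272.508544921875, 273.59246826171875), (25.34290885925293, 25.591384887695312), 70.62330627441406) ((326.90692138671875, 294.7750549316406), (22.832324981689453, 28.218812942504883), 94.67887115478516) [0.49733513 0.10831669 0.07817754] z.079 [0.49663869 0.1080115  0.079     ] [0.49764689 0.10906622 0.079     ]
green ((196.9428253173828, 243.96563720703125), (11.668902397155762, 11.845757484436035), 89.58462524414062) ((240.50320434570312, 363.8677673339844), (13.841062545776367, 15.170502662658691), 63.21331787109375) [0.57062562 0.3014738  0.01821934] z.079 [0.55997552 0.28468924 0.079     ] [0.54363743 0.32793231 0.079     ]
[(0.02, array([0.56971944, 0.30070552]), array([0.57047471, 0.30241474])), (0.03, array([0.56806793, 0.2979909 ]), array([0.56592602, 0.30673975])), (0.04, array([0.56641642, 0.29527628]), array([0.56137733, 0.31106476]))]
dial ((270.7355651855469, 257.1668701171875), (52.07524871826172, 56.3413200378418), 56.71463394165039) [0.53615382 0.11514206 0.065     ]
```

View pics/crop.png

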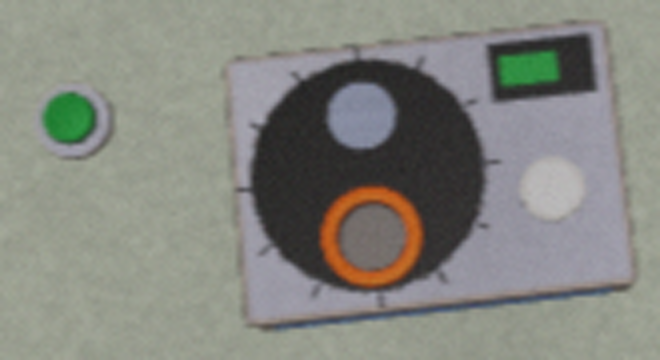

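The crop shows the cup ring at crop pixel (372,237), the dial disc centred at (368,175) and the green key at (70,118). The small dish is at (553,188) and the green rectangle is a display. Now the dial centre and the waypoints.

Run:
```python
from m import *
t=cam("top")
d=px2w(t,180+368.5/4,215+175/4,.065); cup=np.array([.4970,.1083])
con=px2w(t,180+429/4,215+173.5/4,.055); a=px2w(t,180+229/4,215+60/4,.055);b=px2w(t,180+605/4,215+22/4,.055)
y=(a-b)[:2]; print("long",np.linalg.norm(y)); y/=np.linalg.norm(y)
print("dial",d,"from console",con[:2]+.035*y,"r",np.linalg.norm(cup-d[:2]))
print(delta([.497,.1083,.13]),delta([.5705,.301,.1]),rot(arm.get_state()["tcp_rot"]))
```

```text
long 0.22435352583899323
dial [0.53254008 0.11175117 0.065     ] from console [0.53117597 0.11200178] r 0.03570725202779699
[-634.78277828 -508.37843294   75.60049063] [-804.01493641 -626.21551017  105.773987  ] [[ 2.41386147e-01 -9.70429143e-01 -7.40806701e-05]
 [-9.70428711e-01 -2.41386111e-01  9.28668008e-04]
 [-9.19088545e-04 -1.52277583e-04 -9.99999566e-01]]
```

{"api": "play_rows", "payload": {
  "targets": [
    [-635,-508,0,0,0,0,1],
    [-635,-508,0,0,0,0,1],
    [-635,-508,0,0,0,0,1],
    [-635,-508,0,0,0,0,1],
    [-635,-508,0,0,0,0,1]
  ],
  "squeeze": 20
}}

```text
time: 0.67
ee_pos: [0.2443, -0.4396, 0.2052]
tcp_rot: [0.788, -0.616, -0.0, -0.0]
contact_force: [-0.3, -0.3, -0.3]
gripper_width: 0.0636
```

```bash
python3 -c "
from h import *
print(delta([.497,.1083,.12]).round(1),arm.get_state()['ee_pos'],arm.get_state()['joints'])"
```

```text
[-470.9 -377.1   85.4] [ 0.24432089 -0.43960478  0.20517918] [-1.28940406e+00 -1.05375187e-01  1.92783997e+00  1.33939234e-04
  1.31941603e+00  3.82376333e-02]
```

{"api": "play_rows", "payload": {
  "targets": [
    [-471,-377,0,0,0,0,1],
    [-471,-377,0,0,0,0,1],
    [-471,-377,0,0,0,0,1],
    [-471,-377,0,0,0,0,1],
    [-471,-377,0,0,0,0,1]
  ]
}}

```text
time: 1.08
ee_pos: [0.3313, -0.2504, 0.2055]
tcp_rot: [0.788, -0.616, 0.0, 0.0]
contact_force: [0.5, -0.2, 0.7]
gripper_width: 0.0307
```

{"api": "play_rows", "payload": {
  "targets": [
    [-307,-246,0,0,0,0,1],
    [-307,-246,0,0,0,0,1],
    [-307,-246,0,0,0,0,1],
    [-307,-246,0,0,0,0,1],
    [-307,-246,0,0,0,0,1]
  ]
}}

```text
time: 1.5
ee_pos: [0.4186, -0.0609, 0.2058]
tcp_rot: [0.788, -0.616, 0.001, -0.0]
contact_force: [1.1, -0.5, 0.5]
gripper_width: 0.0007
```

```bash
python3 -c "
from h import *
print(delta([.497,.1083,.10]).round(1),arm.get_state()['ee_pos'],arm.get_state()['joints'])"
```

```text
[-145.4 -116.8  105.8] [ 0.41862127 -0.06094016  0.20581109] [-4.13957050e-01 -3.25911302e-01  2.11046664e+00 -3.17336489e-05
  1.35570694e+00  9.13063023e-01]
```

{"api": "play_rows", "payload": {
  "targets": [
    [-145,-117,40,0,0,0,1],
    [-145,-117,40,0,0,0,1],
    [-145,-117,60,0,0,0,1],
    [-145,-117,100,0,0,0,1],
    [-145,-117,106,0,0,0,1]
  ]
}}

```text
time: 1.92
ee_pos: [0.4944, 0.0993, 0.1115]
tcp_rot: [0.788, -0.615, 0.002, -0.001]
contact_force: [0.6, -0.7, 0.1]
gripper_width: 0.0003
```

```bash
python3 -c "
from h import *
c=cam('side');v=cv2.resize(c['color'][190:370,230:430],None,fx=3,fy=3,interpolation=cv2.INTER_CUBIC);cv2.imwrite('pics/c2.png',v[:,:,::-1])
print(delta([.497,.1083,.07]).round(1),arm.get_state()['ee_pos'],w2px(c,arm.get_state()['ee_pos']))"
```

```text
[-4.4 -8.8 32.8] [0.48986485 0.1017597  0.10288983] (np.float64(332.62242281695836), np.float64(286.38907372335404))
```

View pics/c2.png

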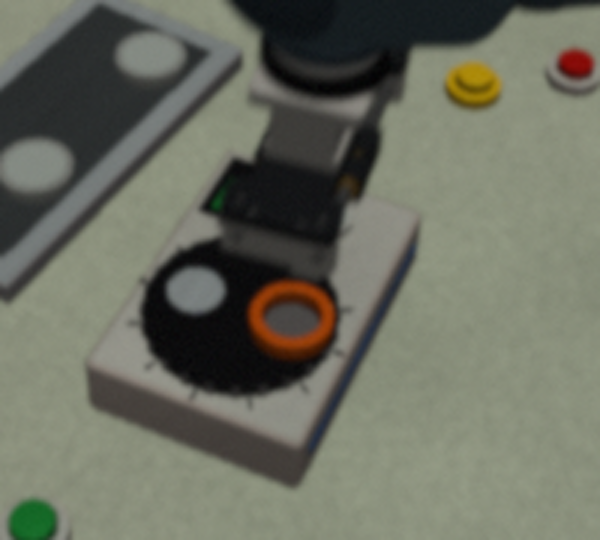

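{"api": "play_rows", "payload": {
  "targets": [
    [0,0,0,0,0,0,1],
    [0,0,0,0,0,0,1]
  ]
}}

```text
time: 2.13
ee_pos: [0.4923, 0.0971, 0.1108]
tcp_rot: [0.788, -0.615, -0.0, 0.0]
contact_force: [0.5, 0.1, 0.3]
gripper_width: 0.0004
```

```bash
python3 -c "
from h import *
c=cam('side');t=cam('top')
v=np.hstack([cv2.resize(c['color'][150:350,230:430],(400,400),interpolation=cv2.INTER_CUBIC),cv2.resize(t['color'][160:310,190:340],(400,400),interpolation=cv2.INTER_CUBIC)]);cv2.imwrite('pics/c3.png',v[:,:,::-1])
p=arm.get_state()['ee_pos'];a=np.array(w2px(c,p));b=np.array(w2px(t,p))
print(delta([.497,.1083,.07]).round(1),p,(a-[230,150])*2,(b-[190,160])*8/3+[400,0])"
```

```text
[-11.  -6.  43.] [0.49371811 0.09615796 0.11294966] [205.27118476 260.88934451] [630.60770288 302.5907344 ]
```

View pics/c3.png

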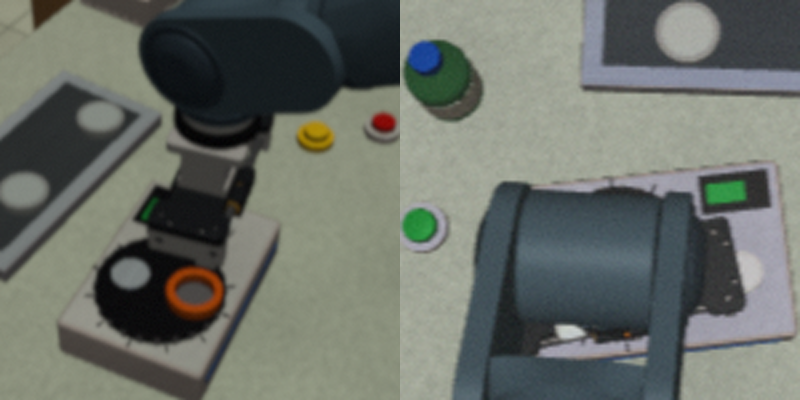

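Side view: the gripper body's end hides the fingertips. The TCP projects to crop (205,261), just at its lower edge, which fits. I'll check how steady the pose readings are.

```bash
python3 -c "
from h import *
for i in range(4):
  cam('top'); s=arm.get_state(); print(s['time'],s['ee_pos'].round(4),s['joint_vel'].round(3)[:3],s['contact_force'].round(2))"
```

```text
2.2833 [0.4938 0.096  0.1132] [-0.003 -0.007  0.003] [ 0.1  -0.75  1.35]
2.3333 [0.4938 0.096  0.1132] [-0.001  0.002  0.003] [-0.57 -0.33 -0.26]
2.3833 [0.4936 0.0961 0.113 ] [0.003 0.006 0.003] [ 0.16 -0.18 -0.16]
2.4333 [0.4934 0.0961 0.1127] [0.004 0.008 0.002] [-0.05  0.2  -0.44]
```

{"api": "play_rows", "payload": {
  "targets": [
    [-11,-6.4,10,0,0,0,1],
    [-11,-6.4,20,0,0,0,1],
    [-11,-6.4,27,0,0,0,1],
    [-11,-6.4,27,0,0,0,1]
  ]
}}

```text
time: 2.77
ee_pos: [0.4946, 0.1088, 0.0822]
tcp_rot: [0.788, -0.616, -0.001, 0.001]
contact_force: [-0.6, -0.2, 0.3]
gripper_width: 0.0004
```

```bash
python3 -c "
from h import *
for i in range(2): cam('top')
s=arm.get_state(); print(s['ee_pos'].round(4), delta([.497,.1083,.069]).round(1))"
```

```text
[0.4957 0.1088 0.0836] [ 0.8 -1.1 14.6]
```

{"api": "play_rows", "payload": {
  "targets": [
    [0.5,-0.8,5,0,0,0,1],
    [0.5,-0.8,10,0,0,0,1],
    [0.5,-0.8,14,0,0,0,1],
    [0.5,-0.8,14,0,0,0,1],
    [0.5,-0.8,14,0,0,0,1]
  ]
}}

```text
time: 3.28
ee_pos: [0.4968, 0.1089, 0.0696]
tcp_rot: [0.788, -0.616, -0.0, 0.0]
contact_force: [-0.5, 0.1, 0.4]
gripper_width: 0.0005
```

```bash
python3 -c "
from h import *
for i in range(2): cam('top')
s=arm.get_state(); print(s['ee_pos'].round(4), s['contact_force'])
A=np.array([.534,.1118]); cup=np.array([.4970,.1083]); th0=np.arctan2(*(cup-A)[::-1]); r=.0375; Rm=rot(s['tcp_rot'])
# clockwise from above = decreasing angle; finger angle a
for a in range(0,121,5):
  th=th0-np.radians(a); p=A+r*np.array([np.cos(th),np.sin(th)]); q=np.array([*p,.069]); print(a,p.round(4),(Rm.T@(q-np.array([.497,.1083,.069]))*1000).round(1))"
```

```text
[0.4971 0.1089 0.0701] [ 0.94547748  0.2148634  -0.09582738]
0 [0.4967 0.1083] [-0.   0.3 -0. ]
5 [0.4965 0.1115] [-3.3 -0.3 -0. ]
10 [0.4966 0.1148] [-6.4 -1.2 -0. ]
15 [0.497  0.1181] [-9.5 -2.4  0. ]
20 [0.4977 0.1213] [-12.4  -3.8   0. ]
25 [0.4987 0.1244] [-15.2  -5.5   0. ]
30 [0.4999 0.1274] [-17.8  -7.4   0. ]
35 [0.5014 0.1303] [-20.3  -9.6   0. ]
40 [0.5031 0.1331] [-22.6 -11.9   0. ]
45 [0.5051 0.1357] [-24.6 -14.5   0. ]
50 [0.5073 0.1381] [-26.5 -17.2   0. ]
55 [0.5097 0.1404] [-28.  -20.1   0. ]
60 [0.5123 0.1424] [-29.4 -23.    0. ]
65 [0.515  0.1441] [-30.4 -26.1   0. ]
70 [0.5179 0.1457] [-31.2 -29.3   0. ]
75 [0.5209 0.1469] [-31.7 -32.6   0. ]
80 [0.524 0.148] [-32.  -35.8   0. ]
85 [0.5272 0.1487] [-31.9 -39.1   0. ]
90 [0.5305 0.1491] [-31.5 -42.3   0. ]
95 [0.5337 0.1493] [-30.9 -45.5   0. ]
100 [0.537  0.1492] [-30.  -48.7   0. ]
105 [0.5403 0.1488] [-28.8 -51.7   0. ]
110 [0.5435 0.1481] [-27.4 -54.7   0. ]
115 [0.5466 0.1471] [-25.7 -57.5   0. ]
120 [0.5496 0.1459] [-23.8 -60.1   0. ]
```

{"api": "play_rows", "payload": {
  "targets": [
    [-3,-0.3,1,0,0,0,1],
    [-6,-1.2,1,0,0,0,1],
    [-9,-2.4,1,0,0,0,1],
    [-12,-3.8,1,0,0,0,1],
    [-14.5,-5.3,1,0,0,0,1]
  ]
}}

```text
time: 3.8
ee_pos: [0.4995, 0.1244, 0.0697]
tcp_rot: [0.788, -0.616, 0.001, -0.0]
contact_force: [0.6, -2.6, 2.1]
gripper_width: 0.0005
```

```bash
cat > st.py <<'E'
from h import *
A=np.array([.534,.1118]); th0=np.arctan2(.1083-.1118,.497-.534)
import sys
for i in range(2): t=cam('side')
s=arm.get_state(); p=s['ee_pos']; d=p[:2]-A; a=(th0-np.arctan2(d[1],d[0]))%(2*np.pi)
print(p.round(4),'ang',np.degrees(a).round(1),'r',np.linalg.norm(d).round(4),'F',s['contact_force'].round(1))
for g in map(float,sys.argv[1:]):
  th=th0-np.radians(g); q=np.array([*(A+.0375*np.array([np.cos(th),np.sin(th)])),.069]); print(g,delta(q).round(1))
E
python3 st.py 35 40 45 50 55
```

```text
[0.4986 0.1251 0.0691] ang 26.0 r 0.0378 F [-1.   0.2 -0.4]
35.0 [-4.4 -3.9  0.1]
40.0 [-6.7 -6.3  0.1]
45.0 [-8.7 -8.8  0.1]
50.0 [-10.5 -11.5   0.1]
55.0 [-12.1 -14.4   0.1]
```

{"api": "play_rows", "payload": {
  "targets": [
    [-2.2,-2,0,0,0,0,1],
    [-4.4,-3.9,0,0,0,0,1],
    [-6.7,-6.3,0,0,0,0,1],
    [-8.7,-8.8,0,0,0,0,1],
    [-10.5,-11.5,0,0,0,0,1]
  ]
}}

```text
time: 4.32
ee_pos: [0.5072, 0.137, 0.0688]
tcp_rot: [0.788, -0.616, 0.0, 0.001]
contact_force: [-0.6, -4.4, 0.5]
gripper_width: 0.0006
```

```bash
python3 st.py 53 56 60 65 70 75 80 85
```

```text
[0.5074 0.1371 0.0688] ang 48.9 r 0.0367 F [ 0.5 -2.9  0. ]
53.0 [-2.  -1.9 -0.2]
56.0 [-2.9 -3.6 -0.2]
60.0 [-4.  -6.  -0.2]
65.0 [-5.  -9.1 -0.2]
70.0 [ -5.8 -12.3  -0.2]
75.0 [ -6.3 -15.5  -0.2]
80.0 [ -6.5 -18.8  -0.2]
85.0 [ -6.5 -22.1  -0.2]
```

{"api": "play_rows", "payload": {
  "targets": [
    [-0.8,-0.8,0,0,0,0,1],
    [-1.5,-1.6,0,0,0,0,1],
    [-2.0,-2.5,0,0,0,0,1],
    [-2.5,-3.4,0,0,0,0,1],
    [-2.5,-3.4,0,0,0,0,1]
  ]
}}

```text
time: 4.83
ee_pos: [0.5107, 0.1396, 0.0691]
tcp_rot: [0.788, -0.616, 0.001, 0.0]
contact_force: [2.0, -5.6, -1.3]
gripper_width: 0.0003
```

```bash
python3 st.py 60 65 70 75 80
```

```text
[0.5106 0.1396 0.069 ] ang 55.3 r 0.0363 F [ 2.2 -5.8 -2.5]
60.0 [-2.3 -2.3  0. ]
65.0 [-3.4 -5.4  0. ]
70.0 [-4.1 -8.6  0. ]
75.0 [ -4.6 -11.8   0. ]
80.0 [ -4.9 -15.    0. ]
```

{"api": "play_rows", "payload": {
  "targets": [
    [0,-1,0,0,0,0,1],
    [-0.2,-2,0,0,0,0,1],
    [-0.5,-3,0,0,0,0,1],
    [-0.5,-3,0,0,0,0,1]
  ]
}}

```text
time: 5.27
ee_pos: [0.513, 0.1423, 0.0692]
tcp_rot: [0.788, -0.616, -0.0, -0.001]
contact_force: [0.6, 0.7, 0.3]
gripper_width: 0.0005
```

```bash
python3 st.py 60 65 70 75 80
```

```text
[0.5127 0.1421 0.0691] ang 60.4 r 0.0371 F [-0.1  0.1 -0. ]
60.0 [-0.3  0.4  0.1]
65.0 [-1.4 -2.7  0.1]
70.0 [-2.2 -5.9  0.1]
75.0 [-2.7 -9.1  0.1]
80.0 [ -2.9 -12.4   0.1]
```

{"api": "play_rows", "payload": {
  "targets": [
    [-1,-1.8,0,0,0,0,1],
    [-1.6,-3.6,0,0,0,0,1],
    [-2.1,-5.5,0,0,0,0,1],
    [-2.3,-7.3,0,0,0,0,1],
    [-2.5,-9.1,0,0,0,0,1]
  ]
}}

```text
time: 5.78
ee_pos: [0.521, 0.1464, 0.0689]
tcp_rot: [0.788, -0.616, -0.0, 0.0]
contact_force: [-1.1, -0.9, 0.2]
gripper_width: 0.0004
```

```bash
python3 st.py 80 85 90 95
```

```text
[0.521  0.1464 0.0689] ang 74.8 r 0.037 F [-1.1 -0.1 -0.4]
80.0 [-0.8 -3.3 -0.1]
85.0 [-0.7 -6.6 -0.1]
90.0 [-0.4 -9.9 -0.1]
95.0 [  0.2 -13.1  -0.1]
```

{"api": "play_rows", "payload": {
  "targets": [
    [0,-1.2,0,0,0,0,1],
    [0,-2.4,0,0,0,0,1],
    [0.1,-3.6,0,0,0,0,1],
    [0.1,-4.5,0,0,0,0,1],
    [0.1,-4.5,0,0,0,0,1]
  ]
}}

```text
time: 6.3
ee_pos: [0.5248, 0.1472, 0.0686]
tcp_rot: [0.788, -0.616, -0.001, 0.001]
contact_force: [-3.4, -1.4, 0.7]
gripper_width: 0.0003
```

```bash
python3 st.py 80 85 90 95
```

```text
[0.5248 0.1472 0.0686] ang 80.8 r 0.0365 F [-4.8 -0.9  0.7]
80.0 [-0.9  0.5 -0.4]
85.0 [-0.9 -2.7 -0.4]
90.0 [-0.5 -6.  -0.4]
95.0 [ 0.1 -9.2 -0.4]
```

{"api": "play_rows", "payload": {
  "targets": [
    [0,-1,0,0,0,0,1],
    [0.1,-2,0,0,0,0,1],
    [0.2,-3,0,0,0,0,1],
    [0.3,-4,0,0,0,0,1],
    [0.3,-4,0,0,0,0,1]
  ]
}}

```text
time: 6.82
ee_pos: [0.5309, 0.1482, 0.0698]
tcp_rot: [0.788, -0.616, 0.001, -0.001]
contact_force: [-0.5, 0.2, 0.4]
gripper_width: 0.0004
```

```bash
python3 st.py 85 90 95
```

```text
[0.5303 0.1481 0.0696] ang 89.6 r 0.0365 F [-0.3  0.2 -0.1]
85.0 [-1.3  2.9  0.6]
90.0 [-1.  -0.4  0.6]
95.0 [-0.4 -3.6  0.6]
```

Force dropped again, which should be click 3. I'll verify with the camera before the last click.

Run:
```python
from m import *
t=cam("top");c=cam("side"); v=c["color"].copy()
b=blob(c,*OR,(250,240,380,345)); print(b,px2w(c,*b[0],.079))
v=cv2.resize(v[200:350,230:430],None,fx=3,fy=3,interpolation=cv2.INTER_CUBIC)
A=np.array([.534,.1118]); th0=np.arctan2(-.0035,-.037)
for g,col in((60,(255,0,0)),(90,(0,255,0)),(120,(0,0,255))):
    th=th0-np.radians(g); q=[w2px(c,[*(A+.038*np.array([np.cos(th),np.sin(th)])+.0245*np.array([np.cos(k),np.sin(k)])),.079]) for k in np.linspace(0,6.28,40)]
    for u,w in q: cv2.circle(v,(int((u-230)*3),int((w-200)*3)),1,col,-1)
cv2.imwrite("pics/k3.png",v[:,:,::-1])
```

```text
((301.9603576660156, 302.40673828125), (22.976533889770508, 28.249073028564453), 84.42786407470703) [0.52876004 0.15273283 0.079     ]
```

View pics/k3.png

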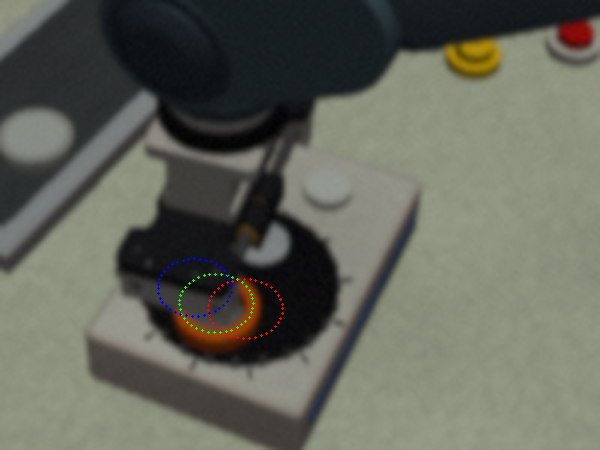

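The cup is 53.6 mm from its start, against 53.7 mm expected for exactly three clicks. Now the last click.

{"api": "play_rows", "payload": {
  "targets": [
    [0.3,-2,0,0,0,0,1],
    [0.5,-3.8,0,0,0,0,1],
    [0.9,-5.6,0,0,0,0,1],
    [1.4,-7.4,0,0,0,0,1],
    [2.0,-9.2,0,0,0,0,1]
  ]
}}

```text
time: 7.43
ee_pos: [0.5385, 0.1483, 0.0688]
tcp_rot: [0.788, -0.616, -0.001, 0.0]
contact_force: [-1.9, 0.5, 0.5]
gripper_width: 0.001
```

```bash
python3 st.py 105 110 115 118
```

```text
[0.5386 0.1483 0.0688] ang 102.5 r 0.0368 F [-1.5  0.2 -0.5]
105.0 [-0.  -1.8 -0.2]
110.0 [ 1.4 -4.7 -0.2]
115.0 [ 3.1 -7.5 -0.2]
118.0 [ 4.2 -9.1 -0.2]
```

{"api": "play_rows", "payload": {
  "targets": [
    [0.4,-1,0,0,0,0,1],
    [0.7,-2,0,0,0,0,1],
    [1.1,-3,0,0,0,0,1],
    [1.6,-4,0,0,0,0,1],
    [1.6,-4,0,0,0,0,1]
  ]
}}

```text
time: 7.95
ee_pos: [0.5427, 0.1477, 0.0687]
tcp_rot: [0.788, -0.616, -0.0, 0.0]
contact_force: [-3.5, 1.2, -1.1]
gripper_width: 0.0008
```

```bash
python3 st.py 112 115 118 120
```

```text
[0.5427 0.1478 0.0687] ang 108.9 r 0.037 F [-3.1  1.1  0.1]
112.0 [ 0.5 -2.  -0.3]
115.0 [ 1.6 -3.6 -0.3]
118.0 [ 2.7 -5.3 -0.3]
120.0 [ 3.5 -6.3 -0.3]
```

{"api": "play_rows", "payload": {
  "targets": [
    [0.4,-0.8,0,0,0,0,1],
    [0.8,-1.6,0,0,0,0,1],
    [1.2,-2.4,0,0,0,0,1],
    [1.2,-2.4,0,0,0,0,1]
  ]
}}

```text
time: 8.38
ee_pos: [0.5461, 0.1466, 0.069]
tcp_rot: [0.788, -0.616, 0.001, -0.0]
contact_force: [-0.6, -1.0, -0.1]
gripper_width: 0.0005
```

```bash
python3 st.py 115 118 120
```

```text
[0.5472 0.1471 0.0698] ang 116.0 r 0.0377 F [-0.5 -0.5 -0.2]
115.0 [-0.2  0.6  0.8]
118.0 [ 0.9 -1.   0.8]
120.0 [ 1.7 -2.   0.8]
```

```bash
cat > cup.py <<'E'
from m import *
for n,box,p0 in(("side",(250,240,380,345),(.49765,.10907)),("top",(240,225,305,300),(.49664,.10801))):
    c=cam(n)
    try:
        b=blob(c,*OR,box); p=px2w(c,*b[0],.079); print(n,b[1],p,"chord",np.linalg.norm(p[:2]-p0))
    except Exception as e: print(n,"none")
print(arm.get_state()['ee_pos'],arm.get_state()['contact_force'],arm.get_state()['time'])
E
python3 cup.py
```

```text
side (21.502418518066406, 27.75063133239746) [0.54756132 0.1508338  0.079     ] chord 0.06507960611422292
top none
[0.54709639 0.14715379 0.06992106] [-0.46882657 -0.47108627  0.21113106] 8.5833
```

{"api": "play_rows", "payload": {
  "targets": [
    [0,0,-6,0,0,0,1],
    [0,0,-15,0,0,0,1],
    [0,0,-35,0,0,0,1],
    [0,0,-60,0,0,0,1],
    [0,0,-60,0,0,0,1]
  ]
}}

```text
time: 9.0
ee_pos: [0.5496, 0.1475, 0.1354]
tcp_rot: [0.788, -0.616, 0.004, -0.004]
contact_force: [1.0, -0.2, 0.1]
gripper_width: 0.0005
```

```bash
python3 cup.py; python3 -c "
from h import *
print(delta([.5705,.301,.06]).round(1))"
```

```text
side (23.39864730834961, 28.497962951660156) [0.54929713 0.14960523 0.079     ] chord 0.06565463375098436
top none
[0.54693106 0.14720148 0.130899  ] [-0.49705341  0.08536892  0.3741805 ] 9.1
[-143.6  -59.7   71. ]
```

The chord is 65.7 mm, against 65.8 mm expected for four clicks. On to the green key.

{"api": "play_rows", "payload": {
  "targets": [
    [-40,-16,0,0,0,0,1],
    [-75,-31,0,0,0,0,1],
    [-110,-46,0,0,0,0,1],
    [-143,-60,10,0,0,0,1],
    [-143,-60,20,0,0,0,1]
  ]
}}

```text
time: 9.52
ee_pos: [0.5693, 0.3054, 0.1082]
tcp_rot: [0.789, -0.614, -0.0, -0.001]
contact_force: [0.1, 0.2, 0.5]
gripper_width: 0.0005
```

{"api": "play_rows", "payload": {
  "targets": [
    [0,0,0,0,0,0,1],
    [0,0,0,0,0,0,1]
  ]
}}

```text
time: 9.68
ee_pos: [0.5679, 0.2997, 0.1069]
tcp_rot: [0.788, -0.616, -0.001, 0.002]
contact_force: [0.5, -0.1, 0.0]
gripper_width: 0.0006
```

Run:
```python
from m import *
for i in range(2): c=cam("side")
print(delta([.5705,.301,.03]).round(1),arm.get_state()['ee_pos'])
v=cv2.resize(c["color"][230:410,150:350],None,fx=3,fy=3,interpolation=cv2.INTER_CUBIC); cv2.imwrite("pics/g.png",v[:,:,::-1])
u=w2px(c,arm.get_state()['ee_pos']);print((np.array(u)-[150,230])*3)
```

```text
[-1.5 -1.8 78.7] [0.56920292 0.29916813 0.10873528]
[263.61101314 318.84139892]
```

View pics/g.png

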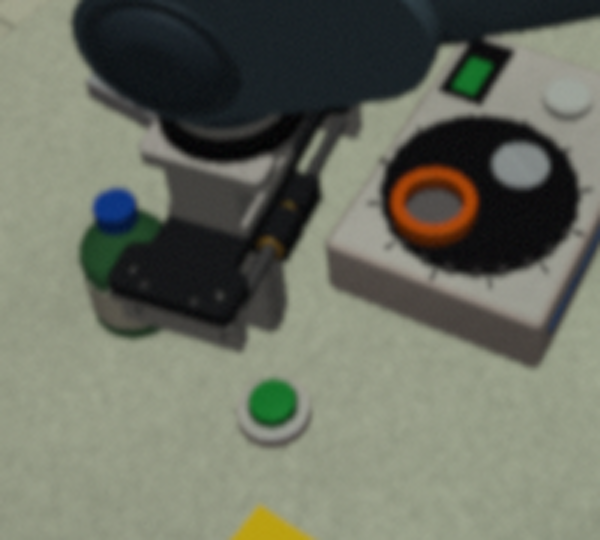

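The picture shows the fingertip (crop 265,320) above the key (273,402), with the bottle close to the gripper body. I'll check that clearance before going down.

Run:
```python
from m import *
c=cv2.imread("pics/top0.png")[:,:,::-1]; t=cam("top"); t["color"]=np.ascontiguousarray(c)
b=blob(t,(100,150,60),(125,255,255),(185,165,225,200)); p=px2w(t,*b[0],.11); print("bottle cap",b,p)
s=cam("side"); print("green z",blob(s,*GR,(225,350,258,378))[0])
R0=rot(arm.get_state()["tcp_rot"]); print("bottle in tool frame mm",R0.T@(p-np.array([.5705,.301,.018]))*1000)
```

```text
bottle cap ((198.93360900878906, 181.18295288085938), (11.28076457977295, 12.167932510375977), 65.31983947753906) [0.70047733 0.28276523 0.11      ]
green z (240.4951171875, 363.77801513671875)
bottle in tool frame mm [  48.87444522 -121.86753481  -91.92499911]
```

{"api": "play_rows", "payload": {
  "targets": [
    [-1.5,-1.8,20,0,0,0,1],
    [-1.5,-1.8,45,0,0,0,1],
    [-1.5,-1.8,65,0,0,0,1],
    [-1.5,-1.8,76,0,0,0,1],
    [-1.5,-1.8,76,0,0,0,1]
  ]
}}

```text
time: 10.3
ee_pos: [0.569, 0.3009, 0.0305]
tcp_rot: [0.788, -0.616, -0.001, 0.002]
contact_force: [0.8, -0.4, 0.2]
gripper_width: 0.0001
```

{"api": "play_rows", "payload": {
  "targets": [
    [0,0,2,0,0,0,1],
    [0,0,4,0,0,0,1],
    [0,0,6,0,0,0,1],
    [0,0,8,0,0,0,1],
    [0,0,8,0,0,0,1]
  ]
}}

```text
time: 10.72
ee_pos: [0.571, 0.3023, 0.0254]
tcp_rot: [0.788, -0.616, 0.0, -0.0]
contact_force: [0.1, -0.4, -0.3]
gripper_width: 0.0004
```

{"api": "play_rows", "payload": {
  "targets": [
    [0,0,1,0,0,0,1],
    [0,0,2,0,0,0,1],
    [0,0,3,0,0,0,1],
    [0,0,4,0,0,0,1],
    [0,0,4,0,0,0,1]
  ]
}}

```text
time: 11.13
ee_pos: [0.5709, 0.3023, 0.0211]
tcp_rot: [0.788, -0.616, 0.0, -0.0]
contact_force: [-0.5, -0.4, 1.8]
gripper_width: 0.0
```

{"api": "play_rows", "payload": {
  "targets": [
    [0,0,1,0,0,0,1],
    [0,0,2,0,0,0,1],
    [0,0,2,0,0,0,1]
  ]
}}

```text
time: 11.38
ee_pos: [0.5709, 0.3023, 0.0191]
tcp_rot: [0.788, -0.616, 0.0, -0.0]
contact_force: [-0.1, 0.9, 2.7]
gripper_width: 0.0001
```

{"api": "play_rows", "payload": {
  "targets": [
    [0,0,1,0,0,0,1],
    [0,0,2,0,0,0,1],
    [0,0,2,0,0,0,1]
  ]
}}

```text
time: 11.63
ee_pos: [0.5709, 0.3023, 0.0171]
tcp_rot: [0.788, -0.616, 0.0, -0.0]
contact_force: [-1.6, 0.5, 4.1]
gripper_width: 0.0005
```

{"api": "play_rows", "payload": {
  "targets": [
    [0,0,1,0,0,0,1],
    [0,0,2,0,0,0,1],
    [0,0,2,0,0,0,1]
  ]
}}

```text
time: 11.88
ee_pos: [0.571, 0.3023, 0.0162]
tcp_rot: [0.788, -0.616, -0.0, 0.0]
contact_force: [-3.3, -1.1, 9.1]
gripper_width: 0.0006
```

The force has risen to 9 N at a hard stop, so the key is fully down. I'll release and back away.

{"api": "play_rows", "payload": {
  "targets": [
    [0,0,-4,0,0,0,1],
    [0,0,-12,0,0,0,1],
    [0,0,-40,0,0,0,1],
    [0,0,-75,0,0,0,1],
    [0,0,-110,0,0,0,1]
  ]
}}

```text
time: 12.3
ee_pos: [0.5695, 0.3017, 0.1249]
tcp_rot: [0.788, -0.616, -0.001, 0.001]
contact_force: [0.0, 0.3, -0.2]
gripper_width: 0.0008
```

{"api": "play_rows", "payload": {
  "targets": [
    [0,0,0,0,0,0,1],
    [0,0,0,0,0,0,1],
    [0,0,0,0,0,0,1],
    [0,0,0,0,0,0,1]
  ]
}}

```text
time: 12.63
ee_pos: [0.5693, 0.3017, 0.1228]
tcp_rot: [0.788, -0.616, -0.001, 0.002]
contact_force: [-0.4, 0.5, 0.0]
gripper_width: 0.0002
```

```bash
python3 cup.py
python3 - <<'E'
from m import *
s=cam("side","pics/end.png"); print("green",blob(s,*GR,(225,350,258,378))[0])
E
```

```text
side (23.882675170898438, 28.816225051879883) [0.54921649 0.14983645 0.079     ] chord 0.06573436292063577
top (24.537336349487305, 25.360044479370117) [0.54793987 0.14784832 0.079     ] chord 0.06495204677007663
[0.56945863 0.30179169 0.12277438] [-0.73619707 -1.35568661  0.46301593] 12.7333
green (240.57237243652344, 363.7518615722656)
```

View pics/end.png

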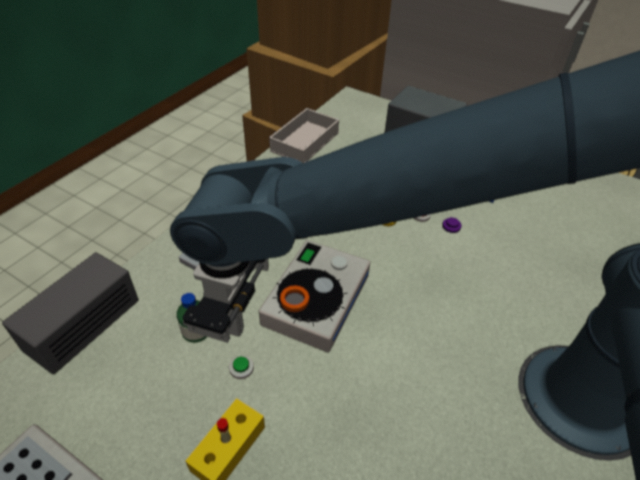

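The green key is back at its original pixel (240.6,363.8). The cup at (295,298) sits four clicks on. The small dish (339,262), bottle (190,315) and tube (222,425) are unmoved, and the arm is clear. Handing in.

```bash
python3 -c "
from station import arm
print(arm.finish_job())"
```

```text
the job is handed in; nothing more can be done
None
```

I turned the dial clockwise exactly four clicks with the shut fingers in the orange cup. With the dial resting in its fourth click, I pressed the green key fully down and let it go. The job was handed in at about 13 s on the robot clock; it gave no verdict.

- **Dial:** at the end the cup was 65.7 mm from its start in the side camera and 65.0 mm in the top camera. Four clicks should give 65.8 mm, and the allowed range is 63 to 68.3 mm. The two cameras disagree by 0.8 mm, which is within their 2 mm calibration. The force at the fingers dropped to about zero after each click, and none showed the dial running past the fourth.
- **Green key:** the push force rose from about 4 N to 9 N at a hard stop, so the key was fully down. Afterwards it was back at its starting pixel in the side picture.
- **Everything else:** the small dish, bottle and tube looked unmoved in the last picture, by eye and not measured. The arm hid the warming-plate dishes, the red key, the tip box and the pipette in that picture. The arm made no low moves near any of them.

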